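# Load two relays in the test fixture and latch its clamp lever

## Robot

A 6-joint arm with a two-finger parallel gripper is mounted at the origin on the work surface. World frame = base frame: x ahead of the robot, y to its left, z up, the work surface at z = 0. Lengths are in m, angles in rad, forces in N, time in s.
With the tool pointing down it reaches from about 0.35 to 0.925 m from the base axis. Payload 6.4 kg.
Tool frame: the origin (TCP) lies at the very end of the fingers, on their centre line; the grasp point (between the pads) lies 19 mm behind it; z points along the fingers, y is the line along which they close (so a half turn about z gives the same grasp; the last joint's range is limited). The gripper opens to 94 mm and grips with 3 to 60 N. Pads are 16 mm wide; open, the fingers measure 119 mm over their backs; the gripper's body (75 mm by 177 mm) begins 78 mm behind the grasp point.
Start: joints at [-0.174, 0.245, 1.558, -0, 1.339, -0.174], TCP at [0.65, 0, 0.173] pointing down, gripper open.
Joint ranges: [-3.13, 3.13], [-1.02, 2.26], [0.13, 2.54], [-0.95, 4.09], [0.21, 2.88], [-2.74, 2.74]. Speed limits (rad/s): [2.57, 2.57, 3.14, 3.14, 3.14, 3.14].

## Interface

Orientations are given as a 3x3 rotation matrix whose columns are the frame's x, y, z axes.
In Python, from cell import bot gives the robot as it stands.
- The arm moves only by the tool servo_tool, never from a script. Its argument "motion" is a list of rows, each a list of 7 numbers: the shift along the tool's x, y, z in m, then the turn, a rotation vector about the tool's x, y, z in degrees, then the opening, from 0 (shut) to 1 (fully open). In form: [[tx, ty, tz, ax, ay, az, gripper], ...]. A call has 1 to 12 rows; each row is the pose to reach, as a shift and turn from the pose commanded when the call began, along the tool's axes at that moment; what a row does not reach only later rows make up. A row lasts 1/8 s, in which the tool goes at most 62.5 mm and 10.7 degrees, less where a joint would pass 70% of its speed; a pose out of reach is approached as far as the arm can. A call with a gripper value outside its range is refused whole. The fingers move at their own pace and stop on an object; "squeeze" is the grip in N (left out, the last holds). Time passes only in rows, so rows that repeat a pose let the fingers close. It gives the time, the measured TCP pose, the force, the opening and the grip force at its end, in the units of the state.
- bot.get_state(): the state, without advancing time (a new reading comes with each control period).
- bot.capture(name): name is "scene" or "side" or "wrist"; returns a dict with "pixels" (400x640x3 uint8, red, green, blue), "fx", "fy", "cx", "cy" (pixels), "rvec" (rotation vector, rad) and "tvec" (3), from world to camera coordinates, as OpenCV has them. Camera axes: x right, y down, z forward; pixel columns grow to the right and rows downward; lengths in m; the calibration is good to about 2 mm. A picture is of the moment at which its call begins. There is no depth.
- bot.job_done(): hands the job in; it is judged then, once.
The state is a dict: "time_s": time; "joint_positions": joint angles; "joint_velocities": joint speeds; "effort": joint torques, N m; "tool_pos": TCP position; "tool_rot": TCP orientation; "wrist_force": force on the tool from outside, world axes, zero at the start; "torque": the same for the moment, N m; "finger_gap": finger opening in m; "gripper_force": force on a finger pad.
Only numpy, scipy, OpenCV 4.12 (cv2) and the standard library are available. Lean on these libraries where they do the work, as an engineer would, in place of code of your own. Each camera call takes 0.05 s, during which the arm holds its last target. There are 200 camera calls.

## Task

Load the test fixture: put the two cream relay blocks one each into the fixture's two pockets, standing upright and fully home, while the clamp is still open. Then press the sprung lever at the fixture's side down until its catch holds it by itself, so that the clamp stays shut over both relays. Leave everything else on the bench where it is.

Things in the scene. Friction and masses are not known exactly. Their poses are not given: they have to be found in the camera images.
- module_a: One of two identical cream plastic relay blocks, standing on the bench: 44 mm along its x, 26 mm along its y, 34 mm tall (z). Origin: centre of its underside. Grip it across the 26 mm. About 60 g. Either relay may go in either pocket, either way round.
- module_b: The other cream relay block, same shape and origin convention as module_a.
- fixture: Brown bakelite test fixture, fixed to the bench. Origin: underside of its base, below the midpoint between the pockets; z up, its -x side faces the robot (yaw up to 0.3 rad either way). Base plate x -90 to +80 mm, y -103 to +147 mm, 14 mm thick; on it the nest block, 80 (x) by 180 mm (y), centred on the origin, top face 40 mm above the bench.
- shaft (a point): Middle of the steel shaft along the fixture's y, at its x = +52, y = 0 mm, 66 mm above the bench; brackets at y = +-83 mm are 78 mm high. Behind each pocket a 48 mm clamp finger stands upright on it while the lever is up (tip 114 mm above the bench) and swings forward and down over the pocket's rear part as the lever goes down. It clears a seated relay; one not home blocks it.
- pocket0 (a point): Centre of the floor of the pocket at the fixture's y = -40 mm (the right one seen from the robot). 49 mm along the fixture's x, 31 mm along its y (2.5 mm play all round), 14 mm deep, 2 mm chamfer; its floor is 26 mm above the bench. A seated relay stands 20 mm out of the nest, its top 60 mm above the bench. Axes parallel to the fixture's.
- pocket1 (a point): The same for the other pocket, at the fixture's y = +40 mm.
- lever (a joint): Angle of the clamp lever in rad: 0 = up, about 45 degrees above level (its sprung rest position); 0.8 = fully down, level, against its stop. The spring and catch take about 7 to 12 N at the pad; let go before about 0.73 it springs back up, beyond that it snaps down to 0.8 and the catch holds it there.
- lever_pad (a point): Top centre of the black lever pad, 110 mm from the pivot. The pad is 70 mm long (75 to 145 mm from the pivot), 30 mm wide, 12 mm thick; its top is about 149 mm above the bench when up, 72 mm when fully down. The lever lies at the fixture's y = +113 mm and points to its -x. The catch is an upright steel pawl beside it at the fixture's x = 0, 76 mm high.
- lever_hinge (a point): Point on the lever's pivot axis (parallel to the fixture's y), in the middle plane of the lever, at the fixture's x = +52 mm, y = +113 mm, 66 mm above the bench. Pressing straight down 90 mm in front (fixture -x) of this point stays on the pad all the way.
- capacitor: Bystander: dark upright capacitor can, 35 mm across, 45 mm tall. Origin: centre of its underside.
- heatsink: Bystander: finned aluminium heatsink, 42 x 42 x 22 mm. Origin: centre of its underside.
- screwdriver: Bystander: black-handled screwdriver lying on the bench, 170 mm long along its x.
- spool: Bystander: grey spool, 56 mm across, 42 mm tall. Origin: centre of its underside.
- flux_bottle: Bystander: white bottle, 44 mm across, 110 mm tall. Origin: centre of its underside.
Not all that is in view belongs to the job. Leave any brown, turquoise or yellow look-alike of the module_a alone.

How it is judged:
By the outcome, as a careful person would: the job done as asked, in the order asked, and still so for the second after the job is handed in, with the robot touching nothing.
It also fails if it takes over 72 s, if anything falls off the work surface, if the arm or the gripper's body presses on something with over 40 N, if the wrist force passes 120 N, or if a joint passes its speed limit or range.

## Working session

There is one attempt and no reset: what is moved stays moved. The work goes in short steps, Python scripts to look and compute and a tool call to move; the robot and the scene stay as the last step left them, time stands still between calls to the robot, and variables do not carry over. Pictures are saved under pics/ and viewed, at most 10 in all, crops included, and the job is handed in when it is done.

Besides the shell and the picture viewer there is one more tool, called after "Call:" as name(argument=value, ...) on one line, values as JSON. servo_tool: Moves the arm, as the interface text tells. Its arguments: {"type":"object","properties":{"motion":{"type":"array","items":{"type":"array","items":{"type":"number"}}},"squeeze":{"type":"number"}},"required":["motion"]}

```bash
mkdir -p pics; ls
cat > h.py <<'E'
import numpy as np, cv2
from cell import bot
def cap(n,f=None):
    c=bot.capture(n)
    if f: cv2.imwrite('pics/'+f,cv2.cvtColor(c['pixels'],cv2.COLOR_RGB2BGR))
    return c
def KRt(c):
    K=np.array([[c['fx'],0,c['cx']],[0,c['fy'],c['cy']],[0,0,1]]);R=cv2.Rodrigues(np.array(c['rvec'],float))[0]
    return K,R,np.array(c['tvec'],float).ravel()
def ray(c,uv,z):
    K,R,t=KRt(c);uv=np.atleast_2d(uv).astype(float)
    d=(R.T@np.linalg.inv(K)@np.c_[uv,np.ones(len(uv))].T).T;o=-R.T@t
    return o+d*((z-o[2])/d[:,2])[:,None]
def proj(c,P):
    K,R,t=KRt(c);q=(K@(R@np.atleast_2d(P).T+t[:,None])).T;return q[:,:2]/q[:,2:]
E
python3 - <<'E'
from h import *
for n in ['scene','side','wrist']:
    c=cap(n,n+'0.png');K,R,t=KRt(c);print(n,(-R.T@t).round(3),R[2].round(2),c['fx'])
E
```

```text
pics
scene [ 0.888 -0.652  0.62 ] [-0.37  0.7  -0.61] 398.044077999119
side [ 0.153 -0.571  0.771] [ 0.44  0.56 -0.7 ] 441.99037708994933
wrist [0.65  0.073 0.385] [-0.   -0.25 -0.97] 323.84696090384864
```

View pics/scene0.png

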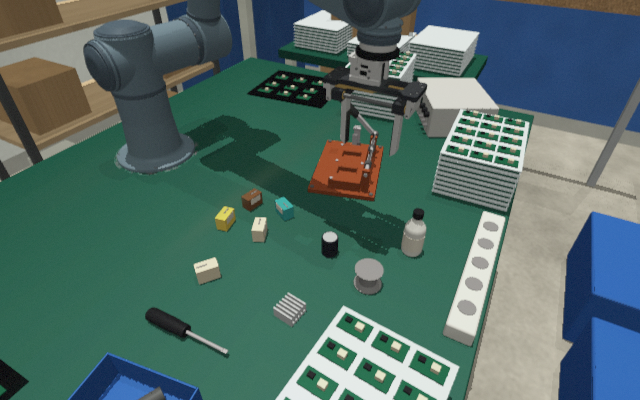

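View pics/side0.png

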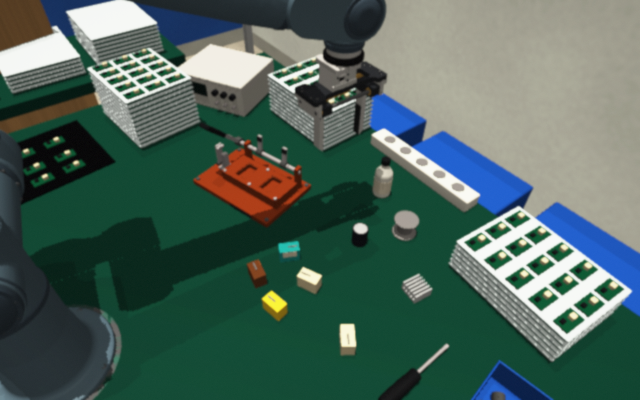

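View pics/wrist0.png

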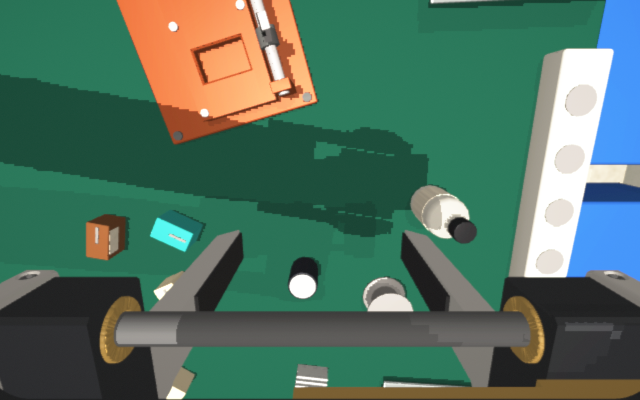

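The scene and side views show the cream relays at scene (260,230) and (207,271), which are side (309,280) and (347,339). The fixture is at scene (350,165) and side (253,185), with its near corner at wrist (175,143). The lever is at its far-left side (+y).

```bash
cat >> h.py <<'E'
def cream(c):
    h=cv2.cvtColor(c['pixels'],cv2.COLOR_RGB2HSV);H,S,V=cv2.split(h)
    return ((H>12)&(H<35)&(S>18)&(S<120)&(V>110)).astype(np.uint8)
def orange(c):
    H,S,V=cv2.split(cv2.cvtColor(c['pixels'],cv2.COLOR_RGB2HSV))
    return (((H<14)|(H>174))&(S>150)&(V>70)).astype(np.uint8)
def hull(cs,masks,ctr,z,r=.05,s=.0005):
    g=np.arange(-r,r,s);X,Y=np.meshgrid(ctr[0]+g,ctr[1]+g);P=np.c_[X.ravel(),Y.ravel(),np.full(X.size,z)]
    ok=np.ones(len(P),bool)
    for c,m in zip(cs,masks):
        u=proj(c,P).astype(np.float32);ok&=cv2.remap(m.astype(np.float32),u[:,:1],u[:,1:],cv2.INTER_LINEAR).ravel()>.5
    m=ok.reshape(X.shape).astype(np.uint8);n,l,st,ce=cv2.connectedComponentsWithStats(m)
    if n<2: return None
    i=1+st[1:,4].argmax();q=P[(l==i).ravel(),:2].astype(np.float32)
    (cx,cy),(w,h),a=cv2.minAreaRect(q*1000)
    if w<h: w,h,a=h,w,a+90
    return np.round([cx,cy,w,h,(a+90)%180-90],1)
E
python3 - <<'E'
from h import *
s=bot.get_state();print(s['tool_pos'],np.round(s['tool_rot'],3).tolist(),s['finger_gap'])
C=[bot.capture('scene'),bot.capture('side')];M=[cream(c) for c in C]
for a in [(309,280),(347,339)]:
    p=ray(C[1],a,.03)[0];print(p)
    for z in (.004,.017,.033): print(z,hull(C,M,p,z))
    for cn in (1,): 
        pass
for n,c in zip(['scene','side','wrist'],C+[bot.capture('wrist')]):
    m=orange(c);k=cv2.findContours(m,0,2)[0];k=max(k,key=cv2.contourArea)
    a=cv2.approxPolyDP(cv2.convexHull(k),3,True)[:,0];print(n,a.tolist());print(ray(c,a,.014)[:,:2].round(4).tolist())
    if n=='wrist':continue
    for l in range(1):
        nn,lab,st,ce=cv2.connectedComponentsWithStats(cream(c));print([(x[4],y.round(0).tolist()) for x,y in zip(st,ce) if 60<x[4]<900])
E
```

```text
[6.49526373e-01 7.22723632e-05 1.72434578e-01] [[0.0, 1.0, -0.001], [1.0, -0.0, 0.0], [0.0, -0.001, -1.0]] 0.09407382547256833
[ 0.46128324 -0.15226283  0.03      ]Traceback (most recent call last):
  File "<stdin>", line 6, in <module>
  File "h.py", line 26, in hull
    u=proj(c,P).astype(np.float32);ok&=cv2.remap(m.astype(np.float32),u[:,:1],u[:,1:],cv2.INTER_LINEAR).ravel()>.5
                                       ~~~~~~~~~^^^^^^^^^^^^^^^^^^^^^^^^^^^^^^^^^^^^^^^^^^^^^^^^^^^^^^^
cv2.error: OpenCV(4.12.0) /io/opencv/modules/imgproc/src/imgwarp.cpp:1713: error: (-215:Assertion failed) dst.cols < SHRT_MAX && dst.rows < SHRT_MAX && src.cols < SHRT_MAX && src.rows < SHRT_MAX in function 'remap'
```

```bash
sed -i 's/u=proj(c,P).astype(np.float32);/u=proj(c,P).astype(np.float32).reshape(X.shape+(2,));/; s/u\[:,:1\],u\[:,1:\]/u,None/' h.py
python3 - <<'E'
from h import *
C=[bot.capture('scene'),bot.capture('side')];M=[cream(c) for c in C]
for a in [(309,280),(347,339)]:
    p=ray(C[1],a,.03)[0]
    for z in (.004,.017,.033): print(z,hull(C,M,p,z))
for n,c in zip(['scene','side','wrist'],C+[bot.capture('wrist')]):
    m=orange(c);k=cv2.findContours(m,0,2)[0];k=max(k,key=cv2.contourArea)
    a=cv2.approxPolyDP(cv2.convexHull(k),3,True)[:,0];print(n,a.tolist());print(ray(c,a,.014)[:,:2].round(3).tolist())
E
```

```text
0.004 [ 461.6 -140.    52.5   24.3  -61.8]
0.017 [ 462.1 -142.9   50.8   31.1  -64.3]
0.033 [ 467.6 -146.1   49.5   28.7  -64.4]
0.004 [ 446.2 -291.4   44.7   26.9   51.3]
0.017 [ 446.4 -292.2   45.6   29.3   50.9]
0.033 [ 445.3 -291.9   44.8   28.8   50.9]
scene [[327, 141], [382, 147], [373, 199], [308, 190]]
[[0.416, 0.276], [0.573, 0.324], [0.644, 0.082], [0.487, 0.037]]
side [[194, 179], [235, 150], [244, 149], [310, 186], [265, 223]]
[[0.416, 0.28], [0.559, 0.322], [0.581, 0.312], [0.638, 0.084], [0.48, 0.045]]
wrist [[288, 0], [316, 101], [173, 143], [116, 0]]
[[0.615, 0.188], [0.643, 0.089], [0.481, 0.044], [0.44, 0.187]]
```

Call:
servo_tool(motion=[[0.05, -0.11, -0.1, 0, 0, 0, 1], [0.05, -0.11, -0.1, 0, 0, 0, 1], [0.05, -0.11, -0.1, 0, 0, 0, 1], [0.05, -0.11, -0.1, 0, 0, 0, 1], [0.05, -0.11, -0.1, 0, 0, 0, 1]])

```text
time_s: 1.02
tool_pos: [0.5401, 0.0497, 0.2722]
tool_rot: [[0.0, 1.0, -0.001], [1.0, -0.0, -0.0], [-0.0, -0.001, -1.0]]
wrist_force: [0.4, -0.3, -0.5]
finger_gap: 0.0938
gripper_force: 0.0
```

Run:
```python
from h import *
import pickle
c=cap('wrist','wfix.png');pickle.dump(c,open('wfix.pkl','wb'))
```

Call:
servo_tool(motion=[[-0.36, -0.08, 0, 0, 0, 0, 1], [-0.36, -0.08, 0, 0, 0, 0, 1], [-0.36, -0.08, 0, 0, 0, 0, 1], [-0.36, -0.08, 0, 0, 0, 0, 1], [-0.36, -0.08, 0, 0, 0, 0, 1], [-0.36, -0.08, 0, 0, 0, 0, 1], [-0.36, -0.08, 0, 0, 0, 0, 1], [-0.36, -0.08, 0, 0, 0, 0, 1], [-0.36, -0.08, 0, 0, 0, 0, 1]])

```text
time_s: 2.2
tool_pos: [0.4604, -0.3089, 0.2728]
tool_rot: [[-0.002, 1.0, -0.0], [1.0, 0.002, 0.001], [0.001, -0.0, -1.0]]
wrist_force: [-0.5, 0.4, 0.2]
finger_gap: 0.094
gripper_force: 0.0
```

Run:
```python
from h import *
import pickle
s=bot.get_state();print(s['time_s'],s['tool_pos'])
c=cap('wrist','wrel.png');pickle.dump(c,open('wrel.pkl','wb'))
C=[c,bot.capture('side'),bot.capture('scene')];pickle.dump(C,open('C.pkl','wb'));M=[cream(x) for x in C]
for p in [(.465,-.143),(.446,-.292)]:
    print(p,proj(c,[*p,.034]))
    for z in (.003,.017,.033): print(z,hull(C[:1],M[:1],p,z),hull(C,M,p,z))
```

```text
2.2 [ 0.46042416 -0.30887989  0.27277479]
(0.465, -0.143) [[325.7778899   41.04510021]]
0.003 [ 459.7 -150.7   53.3   26.4  -34.3] [ 459.9 -152.1   44.4   21.   -34.6]
0.017 [ 459.9 -153.3   51.5   25.7  -33.9] [ 460.8 -153.8   46.9   22.6  -33.5]
0.033 [ 459.8 -155.9   49.7   24.8  -34. ] [ 476.8 -165.5   23.3    4.7   26.6]
(0.446, -0.292) [[311.524996   158.06405544]]
0.003 [ 444.  -295.2   50.5   29.9   53.7] [ 444.9 -291.3   43.    24.8   54.5]
0.017 [ 444.4 -293.5   48.7   28.9   54.3] [ 445.7 -292.    44.3   28.7   53.6]
0.033 [ 445.  -291.5   47.3   28.    54.2] [ 445.3 -291.7   44.2   28.2   52.1]
```

View pics/wfix.png

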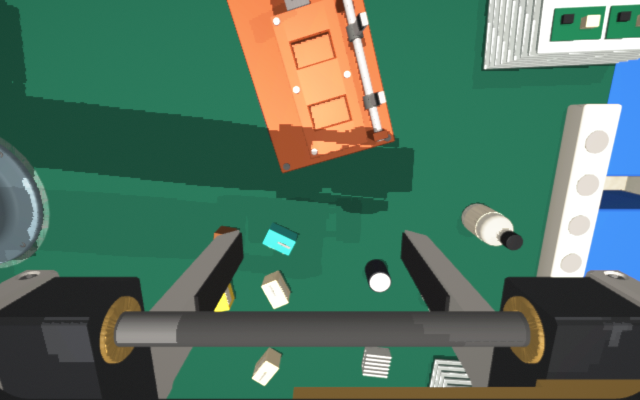

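View pics/wrel.png

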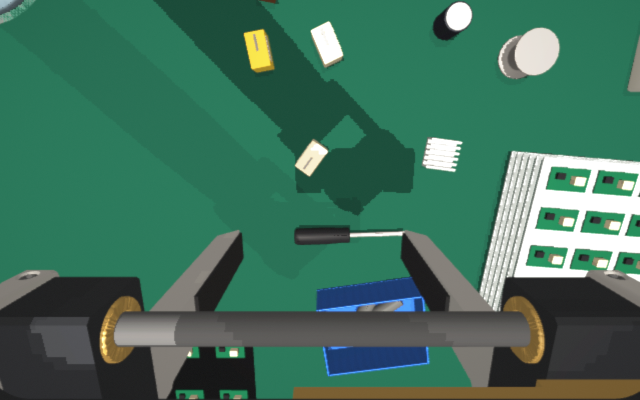

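Wrist view over the bench: relay a is at (327,44), relay b at (311,158), and the yellow decoy at (259,50) is well clear. In the fixture view, pocket0 is at (330,112), pocket1 at (313,50), and the base's near corners are (284,172) and (393,140).

Run:
```python
from h import *
import pickle
c=pickle.load(open('wfix.pkl','rb'))
for P in ([(309,104),(343,95),(351,121),(317,131)],[(291,45),(327,33),(335,58),(299,69)]):
    q=ray(c,P,.04)[:,:2];print((q*1000).round(1).tolist(),(q.mean(0)*1000).round(1),[round(float(np.linalg.norm(q[i]-q[i-1]))*1000) for i in range(4)])
print((ray(c,[(284,172),(393,140)],.007)[:,:2]*1000).round(1).tolist())
im=cv2.cvtColor(c['pixels'],cv2.COLOR_RGB2BGR)[0:180,225:405];cv2.imwrite('pics/crop1.png',cv2.resize(im,None,fx=3.3,fy=3.3,interpolation=cv2.INTER_CUBIC))
C=pickle.load(open('C.pkl','rb'));w=C[0]
def light(c):
    H,S,V=cv2.split(cv2.cvtColor(c['pixels'],cv2.COLOR_RGB2HSV));return ((S<125)&(V>100)&((H<36)|(S<40))).astype(np.uint8)
M=[light(x) for x in C]
for p in [(.465,-.150),(.446,-.292)]:
    for z in (.003,.017,.033): print(z,hull(C[:1],M[:1],p,z),hull(C[:2],M[:2],p,z),hull(C,M,p,z))
H,S,V=cv2.split(cv2.cvtColor(w['pixels'],cv2.COLOR_RGB2HSV))
# turquoise & yellow tops
c2=c
H,S,V=cv2.split(cv2.cvtColor(c2['pixels'],cv2.COLOR_RGB2HSV))
m=((H>82)&(H<98)&(S>120)&(V>130)).astype(np.uint8);n,l,st,ce=cv2.connectedComponentsWithStats(m);i=1+st[1:,4].argmax();print('turq',ce[i],ray(c2,ce[i],.034),cv2.minAreaRect((ray(c2,np.argwhere(l==i)[:,::-1],.034)[:,:2]*1000).astype(np.float32)))
```

```text
[[523.0, 138.3], [567.5, 149.5], [578.7, 116.6], [533.4, 103.5]] [550.6 127. ] [36, 46, 35, 47]
[[501.0, 209.4], [546.2, 223.2], [556.5, 194.3], [510.5, 181.2]] [528.6 202. ] [30, 47, 31, 48]
[[483.5, 42.4], [643.1, 89.4]]
0.003 [ 466.7 -140.6   51.6   31.3  -65.4] [ 466.8 -140.8   51.2   31.3  -65.6] [ 464.3 -142.    51.    26.   -64.5]
0.017 [ 466.5 -143.4   50.1   30.2  -65.5] [ 466.5 -143.5   49.7   30.2  -65.5] [ 466.4 -143.6   49.7   30.   -65.5]
0.033 [ 466.2 -146.5   48.4   29.   -65.3] [ 466.3 -146.7   47.9   29.   -65.3] [ 466.7 -146.6   47.9   28.3  -65.6]
0.003 [ 444.  -295.2   50.5   29.9   53.7] [ 445.9 -293.2   45.    29.2   53.7] [ 445.6 -292.1   43.6   27.1   55.3]
0.017 [ 444.4 -293.5   48.7   28.9   54.2] [ 444.5 -293.5   48.7   28.7   54.2] [ 445.7 -292.    44.5   28.7   54.1]
0.033 [ 445.  -291.5   47.3   28.    54.2] [ 444.7 -292.    46.2   28.    54. ] [ 445.  -291.5   44.6   28.    54. ]
turq [278.0373444  241.68672199] [[ 0.47480007 -0.05775187  0.034     ]] ((475.5384521484375, -58.45512771606445), (27.257532119750977, 45.397117614746094), 63.13844680786133)
```

View pics/crop1.png

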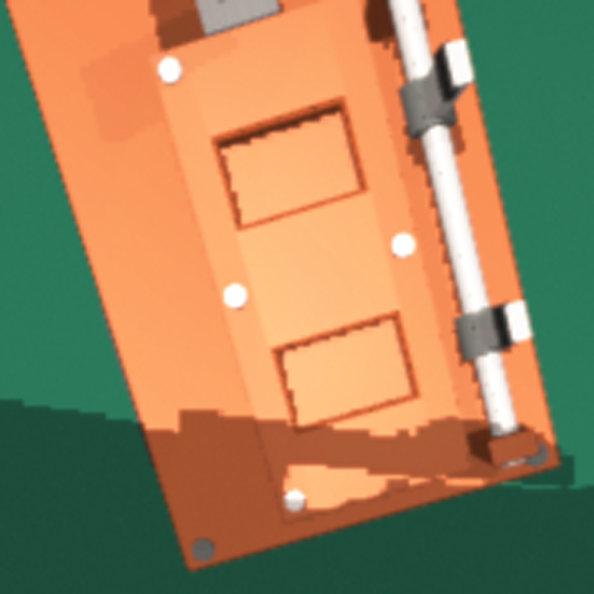

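The crop shows both pocket rims clearly: pocket0 corners at crop (276,350), (397,313), (417,396), (299,431), and pocket1 at (213,137), (343,98), (366,190), (240,228). Both pockets are empty.

Call:
servo_tool(motion=[[0.163, 0.006, 0.12, 0, 0, -8, 0.6], [0.163, 0.006, 0.12, 0, 0, -16, 0.6], [0.163, 0.006, 0.12, 0, 0, -24.5, 0.6], [0.163, 0.006, 0.17, 0, 0, -24.5, 0.6], [0.163, 0.006, 0.17, 0, 0, -24.5, 0.6], [0.163, 0.006, 0.17, 0, 0, -24.5, 0.6]])

```text
time_s: 3.1
tool_pos: [0.4674, -0.148, 0.1055]
tool_rot: [[-0.415, 0.91, 0.003], [0.91, 0.415, -0.002], [-0.003, 0.002, -1.0]]
wrist_force: [0.6, -0.1, 0.8]
finger_gap: 0.0561
gripper_force: 0.0
```

```bash
cat > fx.py <<'E'
from h import *
import pickle
c=pickle.load(open('wfix.pkl','rb'))
uv=np.array([(276,350),(397,313),(417,396),(299,431),(213,137),(343,98),(366,190),(240,228)])/3.3+[225,0]-.35
W=ray(c,uv,.04)[:,:2]*1000
a,b=26.5,17.5
L=np.array([(sx*a,y0+sy*b) for y0 in(-40,40) for sx,sy in[(-1,1),(1,1),(1,-1),(-1,-1)]],float)
def fit(L,W):
    l0,w0=L.mean(0),W.mean(0);U,S,V=np.linalg.svd((L-l0).T@(W-w0));R=(U@V).T
    return R,w0-R@l0
R,t=fit(L,W);print('origin',t.round(1),'yaw',np.degrees(np.arctan2(R[1,0],R[0,0])).round(2));print(((W-t)@R-L).round(1).tolist())
for q in [(0,-40),(0,40),(-38,113),(52,113)]: print(q,(R@q+t).round(1))
B=np.array([(190,570),(560,462)])/3.3+[225,0]-.35
for z in (0,.014): print(((ray(c,B,z)[:,:2]*1000-t)@R).round(1))
E
python3 fx.py
python3 - <<'E'
from h import *
c=cap('wrist','ca.png');print(bot.get_state()['tool_pos'],proj(c,[[.4665,-.1455,.034]]))
E
```

```text
origin [539.3 165.9] yaw 16.0
[[1.7, -1.4], [-1.3, -1.1], [-1.8, 0.9], [1.6, 0.8], [0.8, -0.2], [-1.0, -0.9], [-1.2, 0.7], [1.2, 1.0]]
(0, -40) [550.3 127.4]
(0, 40) [528.3 204.3]
(-38, 113) [471.6 264. ]
(52, 113) [558.1 288.8]
[[ -91.5 -104. ]
 [  82.1 -103.1]]
[[ -89.2 -102.2]
 [  79.4 -101.3]]
[ 0.46792935 -0.14860264  0.10621559] [[322.32193776 196.68313646]]
```

View pics/ca.png

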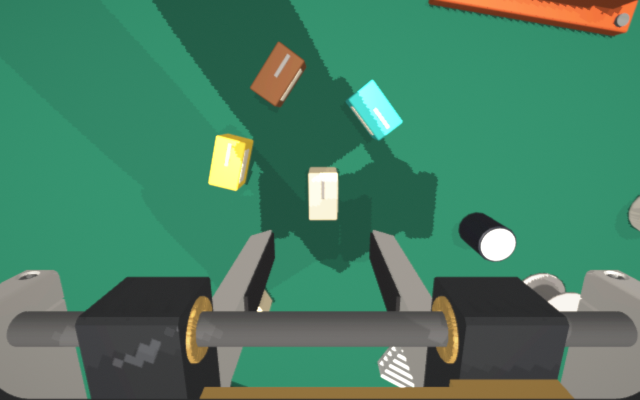

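Relay a is centred at about (323,190) and aligned with the tool, with no neighbours in the finger path.

```bash
cat > rel.py <<'E'
from h import *
def light(c):
    H,S,V=cv2.split(cv2.cvtColor(c['pixels'],cv2.COLOR_RGB2HSV));return ((S<125)&(V>100)&((H<36)|(S<40))).astype(np.uint8)
def go(p):
    c=bot.capture('wrist');m=light(c)
    s=bot.get_state();R=np.array(s['tool_rot']);T=np.array(s['tool_pos'])
    n,l,st,ce=cv2.connectedComponentsWithStats(m);u=proj(c,[*p,.017])[0];i=l[int(u[1]),int(u[0])];print(st[i],ce[i])
    k=np.argwhere(l==i)[:,::-1]
    print('V rows',[int(np.median(c['pixels'][r,int(ce[i][0])-4:int(ce[i][0])+5].sum(1))) for r in range(st[i][1]-1,st[i][1]+st[i][3]+2,2)])
    for z in(0,.034):
        q=(ray(c,k,z)-T)@R*1000;print(z,'tool x',q[:,0].min().round(1),q[:,0].max().round(1),'y',q[:,1].min().round(1),q[:,1].max().round(1))
    q=(ray(c,k,.034)[:,:2]*1000).astype(np.float32);print(cv2.minAreaRect(q))
E
python3 -c "
from rel import *
go((.4665,-.1455))"
```

```text
[ 308  166   30   52 1501] [322.05129913 191.60892738]
V rows [297, 488, 491, 740, 765, 765, 765, 765, 745, 732, 730, 730, 733, 732, 733, 731, 714, 721, 716, 715, 715, 715, 715, 715, 714, 714, 692, 223]
0 tool x -27.1 25.8 y -14.6 14.8
0.034 tool x -16.4 30.8 y -13.0 13.1
((465.4305114746094, -142.36965942382812), (25.845460891723633, 47.42704391479492), 23.887958526611328)
```

Call:
servo_tool(motion=[[0.005, 0, 0.05, 0, 0, 0, 0.55], [0.005, 0, 0.088, 0, 0, 0, 0.5], [0.005, 0, 0.088, 0, 0, 0, 0.5], [0.005, 0, 0.088, 0, 0, 0, 0.2], [0.005, 0, 0.088, 0, 0, 0, 0.2], [0.005, 0, 0.088, 0, 0, 0, 0.2], [0.005, 0, 0.088, 0, 0, 0, 0.2]], squeeze=8)

```text
time_s: 4.08
tool_pos: [0.4644, -0.1426, 0.0159]
tool_rot: [[-0.415, 0.91, 0.001], [0.91, 0.415, -0.001], [-0.001, 0.001, -1.0]]
wrist_force: [0.9, -0.8, 0.2]
finger_gap: 0.0189
gripper_force: 0.0
```

Run:
```python
from h import *
a=bot.capture('side');b=bot.capture('scene')
def z(c,r=60):
    u=proj(c,[[.465,-.1435,.03]])[0].astype(int);im=c['pixels'][u[1]-45:u[1]+45,u[0]-60:u[0]+60];return cv2.resize(cv2.cvtColor(im,cv2.COLOR_RGB2BGR),(480,360),interpolation=cv2.INTER_CUBIC)
cv2.imwrite('pics/grip.png',cv2.resize(np.hstack([z(a),z(b)]),(800,300)));print(bot.get_state()['finger_gap'])
```

```text
0.018481218228835947
```

View pics/grip.png

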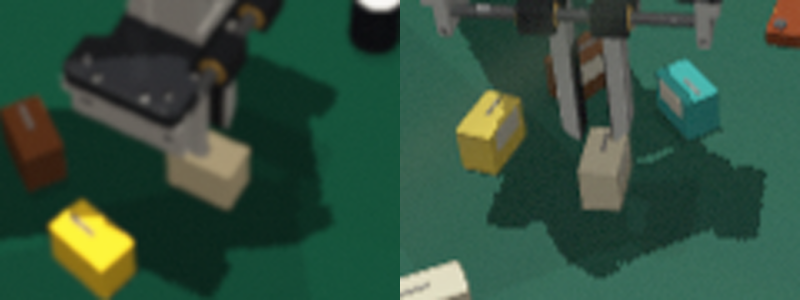

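The fingers stand behind the relay, on its +y end, with the relay untouched between the side and scene views: the grasp missed. I'll measure where the relay is now.

Run:
```python
from rel import *
C=[bot.capture('side'),bot.capture('scene')];M=[light(c) for c in C];M2=[cream(c) for c in C]
for c,m in zip(C,M):
    u=proj(c,[[.465,-.16,.017]])[0].astype(int);print('proj .465,-.16',u, 'tcp',proj(c,[bot.get_state()['tool_pos']]).round(0))
    n,l,st,ce=cv2.connectedComponentsWithStats(cream(c));print([(x.tolist(),y.round(0).tolist()) for x,y in zip(st,ce) if x[4]>60 and abs(y-u).max()<40])
for y in(-.15,-.165):
  for z in (.003,.017,.033): print(z,hull(C,M,(.465,y),z,.04),hull(C,M2,(.465,y),z,.04))
s=bot.get_state();print(s['joint_positions'],s['tool_pos'])
```

```text
proj .465,-.16 [312 285] tcp [[307. 280.]]
[([298, 271, 24, 22, 321], [310.0, 281.0])]
proj .465,-.16 [254 233] tcp [[259. 229.]]
[([252, 217, 14, 24, 252], [258.0, 229.0])]
0.003 [ 463.1 -139.9   56.    26.1  -64.3] [ 462.7 -142.    47.1   23.9  -61.3]
0.017 [ 464.2 -144.4   55.4   34.9  -55.5] [ 463.8 -147.4   47.4   26.3  -54. ]
0.033 [ 467.6 -147.6   56.5   27.9  -65.9] [ 469.  -150.7   45.4   27.1  -63.4]
0.003 [ 465.7 -144.3   45.8   26.1  -66.3] [ 463.9 -144.1   42.2   23.9  -61.3]
0.017 [ 465.5 -146.8   50.    34.6  -64.4] [ 463.8 -147.4   47.4   26.3  -54. ]
0.033 [ 467.9 -148.4   54.8   27.9  -65.9] [ 469.  -150.7   45.4   27.1  -63.4]
[-5.32007011e-01  7.28067283e-02  2.07249865e+00 -1.46770536e-05
  9.96348786e-01 -9.59628121e-01] [ 0.46390521 -0.14240842  0.01528181]
```

Reported TCP is within the relay, yet the fingers shut to 18.9 mm with no force. In the wrist picture the visible tips (gap 98 px for 56 mm) also sit nearer the camera than a TCP should. So the real fingertips seem to end well above the reported TCP. I'll probe gently onto the relay top to find that offset.

Call:
servo_tool(motion=[[0, 0, 0.002, 0, 0, 0, 0.2], [0, 0, 0.004, 0, 0, 0, 0.2], [0, 0, 0.004, 0, 0, 0, 0.2]])

```text
time_s: 4.65
tool_pos: [0.4637, -0.1423, 0.0109]
tool_rot: [[-0.415, 0.91, -0.001], [0.91, 0.415, 0.0], [0.001, -0.0, -1.0]]
wrist_force: [1.1, 0.3, 0.2]
finger_gap: 0.0189
gripper_force: 0.0
```

Call:
servo_tool(motion=[[0, 0, 0.002, 0, 0, 0, 0.2], [0, 0, 0.004, 0, 0, 0, 0.2], [0, 0, 0.004, 0, 0, 0, 0.2]])

```text
time_s: 5.03
tool_pos: [0.4638, -0.1424, 0.007]
tool_rot: [[-0.415, 0.91, -0.0], [0.91, 0.415, 0.0], [0.0, -0.0, -1.0]]
wrist_force: [0.4, 1.1, 0.5]
finger_gap: 0.0188
gripper_force: 0.0
```

Run:
```python
from h import *
s=bot.get_state();print(s['tool_pos'],s['wrist_force'])
def z(c):
    u=proj(c,[[.465,-.1435,.04]])[0].astype(int);im=c['pixels'][u[1]-25:u[1]+25,u[0]-33:u[0]+34];print(u);return cv2.resize(cv2.cvtColor(im,cv2.COLOR_RGB2BGR),(402,300),interpolation=cv2.INTER_CUBIC)
a=bot.capture('side');b=bot.capture('scene')
cv2.imwrite('pics/grip2.png',cv2.resize(np.hstack([z(a),z(b)]),(800,300)))
```

```text
[ 0.46375035 -0.14235064  0.00702483] [0.40901976 1.0679522  0.48813333]
[307 273]
[258 221]
```

View pics/grip2.png

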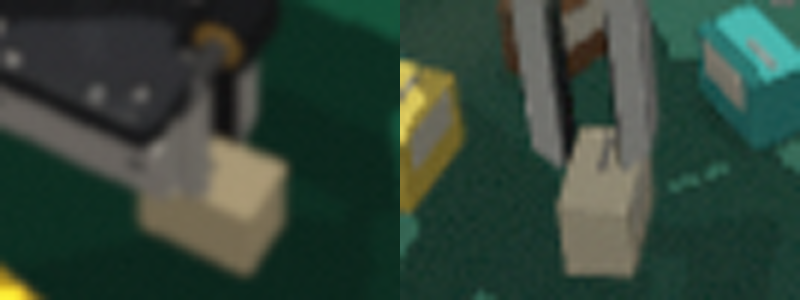

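Both views show the fingertips still just above the relay's top (scene tips near (249,223) and (264,223), about z 36 mm) with reported z at 7 mm. The true tips therefore end about 28 mm short of the reported TCP. I'll confirm with a small further probe.

Call:
servo_tool(motion=[[0, 0, 0.001, 0, 0, 0, 0.2], [0, 0, 0.002, 0, 0, 0, 0.2], [0, 0, 0.003, 0, 0, 0, 0.2], [0, 0, 0.003, 0, 0, 0, 0.2]])

```text
time_s: 5.62
tool_pos: [0.4638, -0.1424, 0.0041]
tool_rot: [[-0.415, 0.91, -0.0], [0.91, 0.415, 0.0], [0.0, -0.0, -1.0]]
wrist_force: [-0.4, -0.1, 0.1]
finger_gap: 0.0188
gripper_force: 0.0
```

Call:
servo_tool(motion=[[0, 0, 0.001, 0, 0, 0, 0.2], [0, 0, 0.002, 0, 0, 0, 0.2], [0, 0, 0.003, 0, 0, 0, 0.2], [0, 0, 0.003, 0, 0, 0, 0.2]])

```text
time_s: 6.12
tool_pos: [0.464, -0.1425, 0.002]
tool_rot: [[-0.415, 0.91, -0.001], [0.91, 0.415, 0.0], [0.0, -0.0, -1.0]]
wrist_force: [-3.1, 1.9, 6.8]
finger_gap: 0.019
gripper_force: 3.6
```

Contact: reported z of 2.3 mm corresponds to 34 mm, so the true tip is about 32 mm behind the reported TCP. Next I check from the first scene picture where the gripper body sits relative to the tips.

Run:
```python
from h import *
c=bot.capture('scene')
for s in(-1,1):
  print([ (z,proj(c,[[.65+s*.053,0,.1725+z]])[0].round(0).tolist()) for z in (0,.03,.06,.097,.13,.16)])
im=cv2.imread('pics/scene0.png')
print('col right finger',[(r,im[r,396:400].mean(0).round(0).tolist()) for r in range(84,160,4)])
print('col left finger',[(r,im[r,344:347].mean(0).round(0).tolist()) for r in range(74,150,4)])
```

```text
[(0, [344.0, 155.0]), (0.03, [345.0, 142.0]), (0.06, [345.0, 129.0]), (0.097, [346.0, 112.0]), (0.13, [347.0, 97.0]), (0.16, [348.0, 81.0])]
[(0, [392.0, 168.0]), (0.03, [393.0, 156.0]), (0.06, [395.0, 142.0]), (0.097, [398.0, 125.0]), (0.13, [400.0, 109.0]), (0.16, [402.0, 93.0])]
col right finger [(84, [31.0, 30.0, 28.0]), (88, [51.0, 84.0, 101.0]), (92, [30.0, 30.0, 29.0]), (96, [39.0, 39.0, 37.0]), (100, [38.0, 36.0, 35.0]), (104, [56.0, 55.0, 54.0]), (108, [33.0, 30.0, 30.0]), (112, [28.0, 24.0, 23.0]), (116, [110.0, 114.0, 114.0]), (120, [110.0, 113.0, 114.0]), (124, [108.0, 112.0, 112.0]), (128, [108.0, 113.0, 112.0]), (132, [106.0, 109.0, 109.0]), (136, [104.0, 108.0, 107.0]), (140, [101.0, 106.0, 104.0]), (144, [97.0, 104.0, 93.0]), (148, [92.0, 102.0, 84.0]), (152, [81.0, 101.0, 50.0]), (156, [82.0, 102.0, 48.0])]
col left finger [(74, [42.0, 41.0, 37.0]), (78, [65.0, 64.0, 61.0]), (82, [31.0, 27.0, 26.0]), (86, [50.0, 88.0, 106.0]), (90, [31.0, 37.0, 38.0]), (94, [123.0, 126.0, 126.0]), (98, [78.0, 85.0, 87.0]), (102, [106.0, 110.0, 110.0]), (106, [107.0, 110.0, 111.0]), (110, [106.0, 110.0, 110.0]), (114, [92.0, 95.0, 96.0]), (118, [89.0, 92.0, 92.0]), (122, [81.0, 84.0, 84.0]), (126, [74.0, 76.0, 77.0]), (130, [64.0, 67.0, 69.0]), (134, [62.0, 63.0, 64.0]), (138, [56.0, 57.0, 57.0]), (142, [56.0, 66.0, 89.0]), (146, [48.0, 82.0, 160.0])]
```

The body starts about 95 mm above the true tips, so the whole hand is shifted by the 32 mm. I'll use true tip z = reported z + 31.5 mm from here.

Call:
servo_tool(motion=[[-0.0025, 0, -0.012, 0, 0, 0, 0.5], [-0.0025, 0, -0.012, 0, 0, 0, 0.5], [-0.0025, 0, -0.012, 0, 0, 0, 0.5], [-0.0025, 0, -0.012, 0, 0, 0, 0.5], [-0.0025, 0, 0.005, 0, 0, 0, 0.5], [-0.0025, 0, 0.014, 0, 0, 0, 0.5], [-0.0025, 0, 0.014, 0, 0, 0, 0.5], [-0.0025, 0, 0.014, 0, 0, 0, 0.15], [-0.0025, 0, 0.014, 0, 0, 0, 0.15], [-0.0025, 0, 0.014, 0, 0, 0, 0.15], [-0.0025, 0, 0.014, 0, 0, 0, 0.15]], squeeze=8)

```text
time_s: 7.55
tool_pos: [0.4654, -0.1449, -0.0124]
tool_rot: [[-0.415, 0.91, 0.001], [0.91, 0.415, -0.0], [-0.001, 0.001, -1.0]]
wrist_force: [-0.1, 0.2, 1.0]
finger_gap: 0.026
gripper_force: 8.0
```

Gripped at 26.0 mm, so the relay is centred across. Now I open, turn 90° in place and grip across the 44 mm, because in pocket1 the gripper body would otherwise hit the raised lever.

Call:
servo_tool(motion=[[0, 0, 0, 0, 0, 0, 0.68], [0, 0, 0, 0, 0, 0, 0.68], [0, 0, 0, 0, 0, 0, 0.68], [0, 0, 0, 0, 0, 10, 0.68], [0, 0, 0, 0, 0, 20, 0.68], [0, 0, 0, 0, 0, 30, 0.68], [0, 0, 0, 0, 0, 40, 0.68], [0, 0, 0, 0, 0, 50, 0.68], [0, 0, 0, 0, 0, 60, 0.68], [0, 0, 0, 0, 0, 70, 0.68], [0, 0, 0, 0, 0, 80, 0.68], [0, 0, 0, 0, 0, 90, 0.68]])

```text
time_s: 9.05
tool_pos: [0.4649, -0.1447, -0.0128]
tool_rot: [[0.912, 0.409, -0.0], [0.409, -0.912, 0.0], [-0.0, -0.0, -1.0]]
wrist_force: [0.2, 0.1, 0.6]
finger_gap: 0.0639
gripper_force: 0.0
```

Call:
servo_tool(motion=[[0, 0, 0, 0, 0, 0, 0.3], [0, 0, 0, 0, 0, 0, 0.3], [0, 0, 0, 0, 0, 0, 0.3], [0, 0, 0, 0, 0, 0, 0.3], [0, 0, 0, 0, 0, 0, 0.3]], squeeze=20)

```text
time_s: 9.68
tool_pos: [0.465, -0.1447, -0.0127]
tool_rot: [[0.91, 0.415, -0.0], [0.415, -0.91, 0.0], [-0.0, -0.0, -1.0]]
wrist_force: [0.3, 0.3, -0.5]
finger_gap: 0.0435
gripper_force: 20.0
```

Call:
servo_tool(motion=[[0, 0, -0.04, 0, 0, 0, 0.3], [0, 0, -0.08, 0, 0, -5, 0.3], [0.02, -0.03, -0.08, 0, 0, -15, 0.3], [0.05, -0.07, -0.08, 0, 0, -25, 0.3], [0.08, -0.11, -0.08, 0, 0, -35, 0.3], [0.11, -0.16, -0.08, 0, 0, -45, 0.3], [0.14, -0.2, -0.08, 0, 0, -55, 0.3], [0.17, -0.245, -0.08, 0, 0, -65, 0.3], [0.195, -0.28, -0.08, 0, 0, -75, 0.3], [0.2024, -0.2913, -0.08, 0, 0, -81.5, 0.3], [0.2024, -0.2913, -0.08, 0, 0, -81.5, 0.3], [0.2024, -0.2913, -0.08, 0, 0, -81.5, 0.3]])

```text
time_s: 11.18
tool_pos: [0.5281, 0.2037, 0.067]
tool_rot: [[-0.274, 0.962, -0.001], [0.962, 0.274, -0.0], [-0.0, -0.001, -1.0]]
wrist_force: [0.4, -0.5, -0.2]
finger_gap: 0.0437
gripper_force: 20.0
```

Run:
```python
from h import *
from scipy.spatial.transform import Rotation as Q
s=bot.get_state();T=np.array(s['tool_pos']);R=np.array(s['tool_rot']);print(T,R.round(3).tolist(),s['finger_gap'],s['gripper_force'],s['wrist_force'])
g=np.array([.5283,.2043]);d=R.T@np.r_[g-T[:2],0];print('d',d.round(4),'phi',np.degrees(np.arctan2(R[1,1],R[0,1])))
C=[cap('side','hs.png'),cap('scene','hc.png')];a=np.radians(16)
M=[cream(c) for c in C]
for z in(.085,.1): print(hull(C,M,T[:2],z,.04))
```

```text
[0.52811157 0.20366323 0.06702618] [[-0.274, 0.962, -0.001], [0.962, 0.274, -0.0], [-0.0, -0.001, -1.0]] 0.0436596443274551 19.99938189983368 [ 0.36514025 -0.49792834 -0.17107385]
d [ 0.0006  0.0004 -0.    ] phi 15.88592571688866
[522.3 208.9  51.   44.2 -66.1]
[526.4 202.4  59.6  42.6 -70.8]
```

Call:
servo_tool(motion=[[0, 0.0005, 0.03, 0, 0, 0, 0.3], [0, 0.0005, 0.035, 0, 0, 0, 0.3], [0, 0.0005, 0.037, 0, 0, 0, 0.3], [0, 0.0005, 0.04, 0, 0, 0, 0.3], [0, 0.0005, 0.043, 0, 0, 0, 0.3], [0, 0.0005, 0.045, 0, 0, 0, 0.3]])

```text
time_s: 12.02
tool_pos: [0.529, 0.2045, 0.0224]
tool_rot: [[-0.276, 0.961, 0.0], [0.961, 0.276, 0.0], [-0.0, 0.0, -1.0]]
wrist_force: [0.2, 0.1, -1.1]
finger_gap: 0.0439
gripper_force: 20.0
```

Relay is 5 mm into the pocket with no contact force. Continuing down to the floor.

Call:
servo_tool(motion=[[0, 0, 0.003, 0, 0, 0, 0.3], [0, 0, 0.006, 0, 0, 0, 0.3], [0, 0, 0.0085, 0, 0, 0, 0.3], [0, 0, 0.0095, 0, 0, 0, 0.3], [0, 0, 0.0095, 0, 0, 0, 0.3]])

```text
time_s: 12.65
tool_pos: [0.5288, 0.2044, 0.0132]
tool_rot: [[-0.276, 0.961, -0.0], [0.961, 0.276, -0.0], [-0.0, -0.0, -1.0]]
wrist_force: [-2.3, -1.5, 5.6]
finger_gap: 0.0439
gripper_force: 20.0
```

Floor contact came at exactly the expected height. Release, rise, and go to relay b.

Call:
servo_tool(motion=[[0, 0, 0, 0, 0, 0, 0.54], [0, 0, 0, 0, 0, 0, 0.54], [0, 0, 0, 0, 0, 0, 0.54], [0, 0, -0.03, 0, 0, 0, 0.54], [0, 0, -0.08, 0, 0, 0, 0.54]])

```text
time_s: 13.28
tool_pos: [0.527, 0.204, 0.0916]
tool_rot: [[-0.276, 0.961, -0.005], [0.961, 0.276, -0.001], [0.001, -0.005, -1.0]]
wrist_force: [0.8, 0.7, 0.7]
finger_gap: 0.0511
gripper_force: 0.0
```

Call:
servo_tool(motion=[[-0.04, -0.02, 0, 0, 0, 8, 0.54], [-0.1, -0.05, 0, 0, 0, 18, 0.54], [-0.16, -0.08, 0, 0, 0, 28, 0.54], [-0.215, -0.105, 0, 0, 0, 38, 0.54], [-0.27, -0.13, 0, 0, 0, 48, 0.54], [-0.325, -0.155, 0, 0, 0, 52, 0.54], [-0.38, -0.18, 0, 0, 0, 52, 0.54], [-0.43, -0.205, 0, 0, 0, 52, 0.54], [-0.454, -0.217, 0, 0, 0, 52, 0.54], [-0.454, -0.217, 0, 0, 0, 52, 0.54], [-0.454, -0.217, 0, 0, 0, 52, 0.54]])

```text
time_s: 14.65
tool_pos: [0.4454, -0.2909, 0.0925]
tool_rot: [[0.587, 0.809, -0.0], [0.809, -0.587, 0.001], [0.0, -0.001, -1.0]]
wrist_force: [-0.3, -0.3, -0.3]
finger_gap: 0.0509
gripper_force: 0.0
```

Run:
```python
from rel import *
s=bot.get_state();T=np.array(s['tool_pos']);R=np.array(s['tool_rot']);print(T,R[:2,1],(R.T@np.r_[np.array([.4455,-.292])-T[:2],0]).round(4))
go((.4455,-.292))
```

```text
[ 0.44535658 -0.29091827  0.0924606 ] [ 0.8092478  -0.58746708] [-0.0008  0.0008 -0.    ]
[ 306  174   32   55 1671] [321.39916218 201.02274087]
V rows [295, 518, 519, 534, 731, 749, 749, 749, 749, 748, 747, 747, 747, 746, 746, 735, 737, 739, 740, 736, 712, 705, 705, 704, 705, 703, 711, 714, 425]
0 tool x -34.8 19.6 y -14.8 15.4
0.034 tool x -22.8 25.5 y -13.1 13.8
((446.5342102050781, -289.7387390136719), (48.548519134521484, 26.666460037231445), 53.360435485839844)
```

Call:
servo_tool(motion=[[-0.0015, 0, 0.05, 0, 0, 0, 0.5], [-0.0015, 0, 0.09, 0, 0, 0, 0.5], [-0.0015, 0, 0.105, 0, 0, 0, 0.5], [-0.0015, 0, 0.105, 0, 0, 0, 0.5], [-0.0015, 0, 0.105, 0, 0, 0, 0.15], [-0.0015, 0, 0.105, 0, 0, 0, 0.15], [-0.0015, 0, 0.105, 0, 0, 0, 0.15], [-0.0015, 0, 0.105, 0, 0, 0, 0.15]], squeeze=8)

```text
time_s: 15.7
tool_pos: [0.4452, -0.2937, -0.0109]
tool_rot: [[0.588, 0.809, 0.001], [0.809, -0.588, -0.001], [-0.0, 0.002, -1.0]]
wrist_force: [-1.2, 1.6, 6.0]
finger_gap: 0.0258
gripper_force: 8.0
```

Call:
servo_tool(motion=[[0, 0, -0.001, 0, 0, 0, 0.68], [0, 0, -0.001, 0, 0, 0, 0.68], [0, 0, -0.001, 0, 0, 0, 0.68]])

```text
time_s: 16.08
tool_pos: [0.4444, -0.2929, -0.0114]
tool_rot: [[0.588, 0.809, -0.0], [0.809, -0.588, 0.0], [0.0, -0.0, -1.0]]
wrist_force: [-0.1, -0.5, 0.3]
finger_gap: 0.0523
gripper_force: 0.0
```

Call:
servo_tool(motion=[[0, 0, 0, 0, 0, 0, 0.68], [0, 0, 0, 0, 0, 0, 0.68], [0, 0, 0, 0, 0, -10, 0.68], [0, 0, 0, 0, 0, -20, 0.68], [0, 0, 0, 0, 0, -30, 0.68], [0, 0, 0, 0, 0, -40, 0.68], [0, 0, 0, 0, 0, -50, 0.68], [0, 0, 0, 0, 0, -60, 0.68], [0, 0, 0, 0, 0, -70, 0.68], [0, 0, 0, 0, 0, -80, 0.68], [0, 0, 0, 0, 0, -90, 0.68], [0, 0, 0, 0, 0, -90, 0.68]])

```text
time_s: 17.58
tool_pos: [0.4445, -0.293, -0.0113]
tool_rot: [[-0.808, 0.59, -0.0], [0.59, 0.808, 0.0], [0.0, 0.0, -1.0]]
wrist_force: [-0.9, 0.8, 0.1]
finger_gap: 0.0641
gripper_force: 0.0
```

Call:
servo_tool(motion=[[0, 0, 0, 0, 0, 0, 0.3], [0, 0, 0, 0, 0, 0, 0.3], [0, 0, 0, 0, 0, 0, 0.3], [0, 0, 0, 0, 0, 0, 0.3], [0, 0, 0, 0, 0, 0, 0.3]], squeeze=20)

```text
time_s: 18.2
tool_pos: [0.4445, -0.293, -0.0112]
tool_rot: [[-0.809, 0.588, 0.0], [0.588, 0.809, 0.0], [0.0, 0.0, -1.0]]
wrist_force: [0.0, 0.2, -0.4]
finger_gap: 0.0439
gripper_force: 20.0
```

Call:
servo_tool(motion=[[0, 0, -0.04, 0, 0, 0, 0.3], [0, 0, -0.08, 0, 0, 0, 0.3], [0.02, 0.05, -0.08, 0, 0, 5, 0.3], [0.04, 0.1, -0.08, 0, 0, 10, 0.3], [0.06, 0.15, -0.08, 0, 0, 15, 0.3], [0.08, 0.2, -0.08, 0, 0, 20, 0.3], [0.1, 0.25, -0.08, 0, 0, 25, 0.3], [0.12, 0.3, -0.08, 0, 0, 30, 0.3], [0.145, 0.36, -0.08, 0, 0, 38, 0.3], [0.1614, 0.4025, -0.08, 0, 0, 38, 0.3], [0.1614, 0.4025, -0.08, 0, 0, 38, 0.3], [0.1614, 0.4025, -0.08, 0, 0, 38, 0.3]])

```text
time_s: 19.7
tool_pos: [0.5501, 0.1271, 0.0684]
tool_rot: [[-0.276, 0.961, -0.001], [0.961, 0.276, -0.0], [-0.0, -0.001, -1.0]]
wrist_force: [0.8, -0.5, -0.5]
finger_gap: 0.0438
gripper_force: 20.0
```

Run:
```python
from h import *
s=bot.get_state();T=np.array(s['tool_pos']);R=np.array(s['tool_rot']);print(T,s['finger_gap'],s['wrist_force'])
print('d',(R.T@np.r_[np.array([.5505,.1274])-T[:2],0]).round(4),'phi',np.degrees(np.arctan2(R[1,1],R[0,1])))
```

```text
[0.55011754 0.1270736  0.0684134 ] 0.043804317848366824 [ 0.83262852 -0.4671935  -0.54205542]
d [ 0.0002  0.0005 -0.    ] phi 16.006986533443914
```

Call:
servo_tool(motion=[[0, 0, 0.03, 0, 0, 0, 0.3], [0, 0, 0.035, 0, 0, 0, 0.3], [0, 0, 0.038, 0, 0, 0, 0.3], [0, 0, 0.041, 0, 0, 0, 0.3], [0, 0, 0.043, 0, 0, 0, 0.3], [0, 0, 0.045, 0, 0, 0, 0.3]])

```text
time_s: 20.45
tool_pos: [0.5508, 0.1275, 0.024]
tool_rot: [[-0.276, 0.961, 0.001], [0.961, 0.276, 0.0], [-0.0, 0.001, -1.0]]
wrist_force: [-0.4, 0.4, -1.2]
finger_gap: 0.0433
gripper_force: 20.0
```

Call:
servo_tool(motion=[[0, 0, 0.003, 0, 0, 0, 0.3], [0, 0, 0.006, 0, 0, 0, 0.3], [0, 0, 0.0085, 0, 0, 0, 0.3], [0, 0, 0.0095, 0, 0, 0, 0.3], [0, 0, 0.0095, 0, 0, 0, 0.3]])

```text
time_s: 21.08
tool_pos: [0.5504, 0.1275, 0.0147]
tool_rot: [[-0.276, 0.961, -0.001], [0.961, 0.276, -0.0], [0.0, -0.001, -1.0]]
wrist_force: [-3.1, 0.2, 5.0]
finger_gap: 0.0438
gripper_force: 20.0
```

Call:
servo_tool(motion=[[0, 0, 0, 0, 0, 0, 0.54], [0, 0, 0, 0, 0, 0, 0.54], [0, 0, 0, 0, 0, 0, 0.54], [0, 0, -0.03, 0, 0, 0, 0.54], [0, 0, -0.08, 0, 0, 0, 0.5], [0, 0, -0.14, 0, 0, 0, 0], [0, 0, -0.16, 0, 0, 0, 0], [-0.1, -0.1, -0.16, 0, 0, 0, 0], [-0.1, -0.1, -0.16, 0, 0, 0, 0], [-0.1, -0.1, -0.16, 0, 0, 0, 0], [-0.1, -0.1, -0.16, 0, 0, 0, 0], [-0.1, -0.1, -0.16, 0, 0, 0, 0]], squeeze=20)

```text
time_s: 22.58
tool_pos: [0.4824, 0.0047, 0.174]
tool_rot: [[-0.277, 0.961, -0.0], [0.961, 0.277, 0.0], [0.001, -0.0, -1.0]]
wrist_force: [-0.8, 0.5, 0.2]
finger_gap: 0.0008
gripper_force: 0.0
```

Run:
```python
from h import *
s=bot.get_state();T=np.array(s['tool_pos']);R=np.array(s['tool_rot']);print(T,s['finger_gap'])
print('d lever',(R.T@np.r_[np.array([.4716,.264])-T[:2],0]).round(4))
def z(n):
    c=bot.capture(n);u=proj(c,[[.53,.19,.06]])[0].astype(int);im=c['pixels'][u[1]-45:u[1]+45,u[0]-60:u[0]+60];return cv2.resize(cv2.cvtColor(im,cv2.COLOR_RGB2BGR),(400,300),interpolation=cv2.INTER_CUBIC)
c=bot.capture('wrist');w=cv2.resize(cv2.cvtColor(c['pixels'][:240,120:520],cv2.COLOR_RGB2BGR),(500,300))
top=np.hstack([z('side'),z('scene')]);cv2.imwrite('pics/check.png',np.vstack([top,np.hstack([w,np.zeros((300,300,3),np.uint8)])]))
# numeric: cream tops at z=.06 from wrist
H=cream(c);n,l,st,ce=cv2.connectedComponentsWithStats(H)
for i in range(1,n):
    if st[i][4]>150: q=ray(c,ce[i],.06)[0];print(st[i].tolist(),q.round(4))
```

```text
[0.48235923 0.00465559 0.17400297] 0.0007632591767932796
d lever [2.522e-01 6.140e-02 1.000e-04]
[401, 0, 58, 20, 580] [0.525  0.1871 0.06  ]
[396, 75, 53, 31, 257] [0.5341 0.1171 0.06  ]
[325, 231, 26, 66, 917] [ 0.5172 -0.0632  0.06  ]
[294, 232, 25, 47, 854] [ 0.488  -0.0713  0.06  ]
[519, 244, 121, 73, 3758] [ 0.7924 -0.015   0.06  ]
[0, 271, 86, 128, 6145] [ 0.2091 -0.268   0.06  ]
[556, 333, 84, 66, 2966] [ 0.8753 -0.121   0.06  ]
```

View pics/check.png

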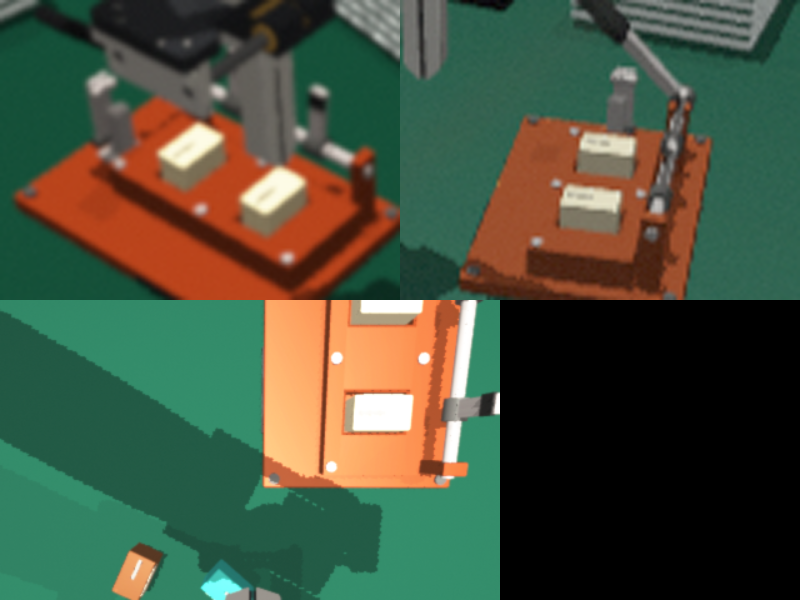

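Both relays sit level in their pockets, with equal protrusion in the side and scene crops, and the clamp fingers are still upright. Now the lever.

Call:
servo_tool(motion=[[0.06, 0.015, -0.015, 0, 0, 0, 0], [0.12, 0.03, -0.015, 0, 0, 0, 0], [0.18, 0.045, -0.015, 0, 0, 0, 0], [0.24, 0.0585, -0.015, 0, 0, 0, 0], [0.252, 0.0614, -0.015, 0, 0, 0, 0], [0.252, 0.0614, 0, 0, 0, 0, 0], [0.252, 0.0614, 0.015, 0, 0, 0, 0], [0.252, 0.0614, 0.025, 0, 0, 0, 0], [0.252, 0.0614, 0.035, 0, 0, 0, 0], [0.252, 0.0614, 0.045, 0, 0, 0, 0], [0.252, 0.0614, 0.05, 0, 0, 0, 0]])

```text
time_s: 24.1
tool_pos: [0.4716, 0.2628, 0.1239]
tool_rot: [[-0.275, 0.961, -0.0], [0.961, 0.275, -0.0], [-0.0, -0.0, -1.0]]
wrist_force: [-0.0, 0.1, 1.2]
finger_gap: 0.0004
gripper_force: 0.7
```

Call:
servo_tool(motion=[[0, 0, 0.01, 0, 0, 0, 0], [0, 0, 0.02, 0, 0, 0, 0], [0, 0, 0.03, 0, 0, 0, 0], [0, 0, 0.04, 0, 0, 0, 0]])

```text
time_s: 24.6
tool_pos: [0.4713, 0.263, 0.0836]
tool_rot: [[-0.276, 0.961, -0.0], [0.961, 0.276, -0.0], [0.0, -0.0, -1.0]]
wrist_force: [-2.0, -0.3, 2.4]
finger_gap: 0.0005
gripper_force: 1.3
```

Call:
servo_tool(motion=[[0, 0, 0.01, 0, 0, 0, 0], [0, 0, 0.02, 0, 0, 0, 0], [0, 0, 0.03, 0, 0, 0, 0], [0, 0, 0.038, 0, 0, 0, 0], [0, 0, 0.042, 0, 0, 0, 0], [0, 0, 0.044, 0, 0, 0, 0], [0, 0, 0.044, 0, 0, 0, 0]])

```text
time_s: 25.48
tool_pos: [0.4717, 0.263, 0.0401]
tool_rot: [[-0.276, 0.961, 0.0], [0.961, 0.276, 0.0], [-0.0, 0.0, -1.0]]
wrist_force: [-1.5, -0.0, 0.0]
finger_gap: 0.0006
gripper_force: 0.0
```

Call:
servo_tool(motion=[[0, 0, 0.001, 0, 0, 0, 0], [0, 0, 0.002, 0, 0, 0, 0], [0, 0, 0.003, 0, 0, 0, 0], [0, 0, 0.003, 0, 0, 0, 0]])

```text
time_s: 25.98
tool_pos: [0.4719, 0.263, 0.0398]
tool_rot: [[-0.276, 0.961, -0.0], [0.961, 0.276, -0.001], [-0.0, -0.001, -1.0]]
wrist_force: [-8.9, -2.1, 17.1]
finger_gap: 0.0007
gripper_force: 8.8
```

The lever is on its stop at 72 mm. I'll lift off and verify numerically that it stays down and nothing else moved.

Call:
servo_tool(motion=[[0, 0, -0.03, 0, 0, 0, 0], [0, 0, -0.08, 0, 0, 0, 0], [0, 0, -0.14, 0, 0, 0, 0], [-0.06, -0.03, -0.16, 0, 0, 0, 0], [-0.12, -0.06, -0.16, 0, 0, 0, 0], [-0.18, -0.09, -0.16, 0, 0, 0, 0], [-0.24, -0.1, -0.16, 0, 0, 0, 0], [-0.28, -0.1, -0.16, 0, 0, 0, 0], [-0.28, -0.1, -0.16, 0, 0, 0, 0]])

```text
time_s: 27.1
tool_pos: [0.4529, -0.0366, 0.1973]
tool_rot: [[-0.27, 0.963, 0.0], [0.963, 0.27, -0.0], [-0.0, 0.0, -1.0]]
wrist_force: [0.3, 0.2, -0.2]
finger_gap: 0.0004
gripper_force: 0.0
```

Run:
```python
from h import *
a=np.radians(16);R=np.array([[np.cos(a),-np.sin(a)],[np.sin(a),np.cos(a)]]);o=np.array([.5393,.1659])
W=lambda x,y,z:np.r_[R@[x/1000,y/1000]+o,z/1000]
s=bot.get_state();print(s['time_s'],s['tool_pos'],s['wrist_force'])
for n in('scene','side'):
    c=bot.capture(n);p0=cv2.cvtColor(cv2.imread(f'pics/{n}0.png'),cv2.COLOR_BGR2RGB)
    for nm,P in dict(pad_down=[W(x,113,72) for x in(-30,-58,-85)],pad_up=[W(x,113,z) for x,z in((-15,138),(-26,149),(-40,163))],tipfinger_up0=[W(52,-40,110)],fingdn0=[W(15,-40,70)],fingdn1=[W(15,40,70)],mod=[W(-10,-40,60),W(-10,40,60)]).items():
        u=proj(c,P).round().astype(int);print(n,nm,u.tolist(),[c['pixels'][v,w].tolist() for w,v in u],'start',[p0[v,w].tolist() for w,v in u])
    d=(np.abs(c['pixels'].astype(int)-p0).sum(2)>90)
    for nm,xy in dict(cap=(.59,-.14),).items(): pass
```

```text
27.1 [ 0.45290489 -0.03661912  0.19726697] [ 0.30952841  0.2442057  -0.18980633]
scene pad_down [[346, 130], [336, 129], [327, 128]] [[36, 36, 38], [45, 43, 44], [46, 49, 46]] start [[28, 23, 22], [51, 100, 81], [50, 98, 77]]
scene pad_up [[352, 109], [348, 105], [344, 100]] [[82, 94, 88], [104, 113, 108], [96, 104, 101]] start [[37, 41, 38], [101, 102, 98], [109, 109, 105]]
scene tipfinger_up0 [[369, 150]] [[147, 143, 141]] start [[55, 52, 52]]
scene fingdn0 [[353, 162]] [[169, 167, 163]] start [[162, 84, 50]]
scene fingdn1 [[358, 146]] [[170, 168, 165]] start [[160, 81, 47]]
scene mod [[343, 164], [348, 148]] [[195, 190, 167], [212, 208, 183]] start [[161, 84, 49], [160, 80, 46]]
side pad_down [[216, 155], [207, 160], [199, 166]] [[51, 49, 49], [31, 31, 31], [29, 30, 30]] start [[54, 75, 64], [18, 74, 52], [17, 73, 51]]
side pad_up [[216, 130], [212, 128], [207, 126]] [[33, 33, 34], [24, 29, 29], [22, 84, 60]] start [[13, 17, 16], [14, 18, 16], [24, 27, 26]]
side tipfinger_up0 [[283, 150]] [[22, 84, 59]] start [[34, 32, 31]]
side fingdn0 [[274, 170]] [[124, 118, 112]] start [[163, 59, 24]]
side fingdn1 [[249, 158]] [[228, 218, 211]] start [[143, 50, 19]]
side mod [[267, 179], [243, 166]] [[194, 185, 157], [237, 231, 197]] start [[142, 51, 20], [156, 57, 23]]
```

The black pad sits at its down position in both views. The clamp fingers now show steel over both pockets, with cream relays under them, and they stay there with the arm clear. I'm handing in.

```bash
python3 -c "
from cell import bot
print(bot.job_done())"
```

```text
the job is handed in; nothing more can be done
None
```

Job handed in: both cream relays stand fully home in the fixture's pockets, and the lever is down on its catch with the clamp shut over them; I did not separately check that the bystander objects stayed put.

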